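# Roller from the cradle to the length gauge

### The arm

A 7-joint arm with a two-finger parallel gripper is mounted at the origin on a cart in front of the work surface, level with it; the furniture and walls round the work are solid. World frame = base frame: x ahead of the robot, y to its left, z up, the work surface at z = 0. Lengths are in m, angles in rad, forces in N, time in s.
With the tool pointing down it reaches from about 0.35 to 0.9 m from the base axis. Payload 8.1 kg.
Tool frame: the origin (TCP) lies at the very end of the fingers, on their centre line; the grasp point (between the pads) lies 19 mm behind it; z points along the fingers, y is the line along which they close (so a half turn about z gives the same grasp; the last joint's range is limited). The gripper opens to 92 mm and grips with 3 to 60 N. Pads are 19 mm wide; open, the fingers measure 130 mm over their backs; the gripper's body (75 mm by 190 mm) begins 47 mm behind the grasp point.
Start: joints at [-1.262, 0.434, 0.025, 1.573, -0.012, 1.134, -0.075], TCP at [0.25, 0.573, 0.227] pointing down, gripper open.
Joint ranges: [-2.62, 2.62], [-0.44, 2.09], [-1.27, 1.32], [0.08, 2.57], [-1.32, 4.46], [0.12, 2], [-2.74, 2.74]. Speed limits (rad/s): [2.22, 2.22, 3.01, 3.01, 3.14, 3.14, 3.14].

### API

Orientations are given as a rotation vector (axis times angle).
In Python, from cell import arm gives the robot as it stands.
- The arm moves only by the shell command python3 -m pendant 'ROWS' [FORCE]. ROWS is a JSON object of lists of equal length, an entry for each row: "slide": the shift along the tool's x, y, z in units of 0.3 m (1.0 is 0.3 m), a list of three; "dr": the turn, a rotation vector about the tool's x, y, z in units of 0.12 rad (1.0 is 0.12 rad), a list of three; "claw": the opening, from 0 (shut) to 1 (fully open). In form: {"slide": [[tx, ty, tz], ...], "dr": [[ax, ay, az], ...], "claw": [claw, ...]}. A call has 1 to 10 rows; each row shifts and turns the commanded pose from where the row before left it, along the tool's axes as they then stand; what a row does not reach is not made up. A row lasts 1/10 s, in which the tool goes at most 50 mm and 8.59 degrees, less where a joint would pass 70% of its speed; a pose out of reach is approached as far as the arm can. A call with a number of a shift or a turn outside -1 to 1 is refused whole. A call with a gripper value outside its range is refused whole. The fingers move at their own pace and stop on an object; FORCE is the grip in N (left out, the last holds). Time passes only in rows, so rows that do not move let the fingers close. It gives the time, the measured TCP pose, the force, the opening and the grip force at its end, in the units of the state.
- arm.observe(): the state, without advancing time (a new reading comes with each control period).
- arm.get_image(name): name is "scene" or "top"; returns the picture (480x640x3 uint8, red, green, blue); there is no depth.
- arm.calibration(name): a dict with "K" (3x3 intrinsics, pixels), "xyz" and "orientation" of the camera in the world. Camera axes: x right, y up, looking along -z (the intrinsics and any distortion apply to the point x, -y, -z); pixel columns grow to the right and rows downward; lengths in m; the calibration is good to about 2 mm. A picture is of the moment at which its call begins. calibration takes no time and is no camera call.
- arm.sign_off(): hands the job in; it is judged then, once.
The state is a dict: "clock": time; "joints": joint angles; "dq": joint speeds; "joint_efforts": joint torques, N m; "position": TCP position; "ee_rot": TCP orientation; "force": force on the tool from outside, world axes, zero at the start; "ft_torque": the same for the moment, N m; "width": opening from 0.0 (shut) to 1.0 (fully open); "gripper_force": force on a finger pad.
Only numpy, scipy, OpenCV 4.12 (cv2) and the standard library are available. Lean on these libraries where they do the work, as an engineer would, in place of code of your own. Each camera call takes 0.05 s, during which the arm holds its last target. There are 200 camera calls.

### The job

Take the steel roller out of the cradle under the little plywood shelf without letting it roll off or fall, and lay it in the two V rests of the length gauge. Slide it gently along them until its end is fully home against the gauge's stop, with the sprung brass pin pushed in flush, and leave it lying there. Leave the ring clamp, the brush and the marker where they lie.

Things in the scene. Friction and masses are not known exactly. Their poses are not given: they have to be found in the camera images.
- roller: Plain bright steel roller, a smooth cylinder 30 mm in diameter and 170 mm long, 0.36 to 0.59 kg. Origin at its centre; its y axis runs along the cylinder (it may turn freely about y). It lies level in the cradle, its centre within 10 mm of the middle of the rack along y.
- rack: Fixed plywood cradle rack with a shelf above. Origin on the bench under the roller's axis; x to its closed back (about world -y), y along the roller (about world +x), z up. Base x -40 to 110, y +-118, 12 mm thick. Two wooden uprights 12 mm thick at y = +-60 mm hold the roller's axis at x 0, z 90 mm in shallow V notches (30 degree slopes, x +-19 mm, top z 84): a few N sideways roll it out.
- shelf_edge (a point): Middle of the shelf's lower front edge. The shelf runs from here (rack x 16, z 200 mm) back to x 110, y +-118 mm, 12 mm thick, a tin and a jar (60 mm) fixed on it. Its edge hangs 110 mm above the roller's axis, so the tool must come from the open front, its back leaning out to the front (rack -x) about 35 degrees from vertical. Side walls from x 35 mm back at y +-108 to 118; back wall x 100.
- gauge: Fixed length gauge: aluminium base 85 x 235 mm, 12 mm thick, with two steel V rests, open above, and a stop at its far end. Origin on the bench midway between and under the rests; y points along the rests toward the stop, z up.
- rest_axis (a point): Where the axis of a roller lying in the rests runs (along the gauge's y), midway between the rests, 75 mm above the bench. The rests are 12 mm thick at gauge y -55 and +55 mm; sides slope 45 degrees, notches reach x +-18 mm, up to z 72 mm. The centre of a roller fully home against the stop is 2 mm before to 22 mm past this point along y.
- bracket_top (a point): Top (z 97, gauge y 132 mm) of the bracket, y 125 to 147 mm, with a knob up to z 114. It clamps a 12 mm rod on the rest axis whose round head (26 mm) is the stop. The head's face is clamped somewhere between y 83 and 107 mm, not measured: find it by touch or look. It stands 60 N. The sprung brass pin, 8 mm thick, stands 10 mm out of the face toward -y.
- gauge_pin (a joint): Sprung pin in the stop's face: 0 standing out fully, grows as it is pushed in along the gauge's +y, 0.010 m when flush with the stop's face. Its spring pushes back with less than 1 N, too little to move a resting roller.
- clamp_wood: Wooden ring clamp, 28 x 140 x 20 mm, loose on the bench in front, nearest the robot. Origin at the centre of its underside, y along it.
- paint_brush: Red-handled brush, 15 x 168 x 15 mm, loose on the bench between the rack and the gauge. Origin at the centre of its underside, y along it.
- marker: White marker with black cap, 19 x 131 x 17 mm, loose on the bench in front to the left. Origin at the centre of its underside, y along it.

How it is judged:
On the way:
1. the roller is lifted out of the cradle and held clear of the rack (x of roller in the frame of rack below -0.04 m and height (world z) of roller above 0.09 m and contact force between roller and rack below 0.1 N), for 0.2 s.
At the end, for the whole second after the job is handed in: The roller lies at rest in both V rests of the gauge (centre within 3 mm of the rests' axis sideways and in height, along it within 0.05 rad) and its end holds the sprung pin pushed in by at least 7.5 of its 10 mm (value of joint gauge_pin above 0.0075 m and x of roller in the frame of gauge between -0.003 and 0.003 m and z of roller in the frame of gauge between 0.072 and 0.078 m and angle between the y axis of roller and the y axis of gauge, either way round below 0.05 rad and linear speed of roller below 0.01 m/s); the robot touches nothing.
It fails at once if the roller falls from the cradle or is dropped (centre below 50 mm) (height (world z) of roller below 0.05 m).
It fails at once if the roller is dropped or rammed into the gauge (more than 60 N) (contact force between roller and gauge above 60 N).
It fails at once if the ring clamp is moved more than 30 mm (distance of clamp_wood from where it was at the start of the episode above 0.03 m).
It fails at once if the brush is moved more than 30 mm (distance of paint_brush from where it was at the start of the episode above 0.03 m).
It fails at once if the marker is moved more than 30 mm (distance of marker from where it was at the start of the episode above 0.03 m).
It also fails if it takes over 51 s, if anything falls off the work surface, if the arm or the gripper's body presses on something with over 40 N, if the wrist force passes 120 N, or if a joint passes its speed limit or range.

## Working session

There is one attempt and no reset: what is moved stays moved. The work goes in short steps, Python scripts to look and compute and a shell command to move; the robot and the scene stay as the last step left them, time stands still between calls to the robot, and variables do not carry over. Pictures are saved under pics/ and viewed, at most 10 in all, crops included, and the job is handed in when it is done.

```bash
mkdir -p pics; ls
python3 - <<'E'
from cell import arm
import cv2
for n in("scene","top"):
    cv2.imwrite(f"pics/{n}0.png",arm.get_image(n)[:,:,::-1]); print(n,arm.calibration(n))
print(arm.observe())
E
```

```text
pics
scene {'K': array([[622.05777335,   0.        , 326.39777753],
       [  0.        , 622.05777335, 236.62809741],
       [  0.        ,   0.        ,   1.        ]]), 'xyz': array([ 0.1138362 , -0.41274688,  0.82462754]), 'orientation': array([ 0.75890506, -0.25179499, -0.56321822])}
top {'K': array([[450.90332114,   0.        , 319.11126763],
       [  0.        , 450.90332114, 241.32737925],
       [  0.        ,   0.        ,   1.        ]]), 'xyz': array([0.43622653, 0.15136372, 1.00342782]), 'orientation': array([ 0.06994298, -0.06934191, -1.5924302 ])}
{'clock': 0.1, 'joints': array([-1.26161027,  0.43516375,  0.02498744,  1.57397197, -0.01159418,
        1.13399061, -0.07510776]), 'dq': array([ 0.0009673 , -0.00103118,  0.00205859, -0.00195985, -0.00049305,
       -0.00038263, -0.00048592]), 'joint_efforts': array([ 2.49137185e-03, -6.69124174e+01,  9.87988897e-01, -3.15144932e+01,
       -6.04671612e-02,  3.75256932e-02,  8.12638064e-05]), 'position': array([0.25003515, 0.57232872, 0.22603032]), 'ee_rot': array([-6.42374978e-01, -3.07506558e+00,  2.16904634e-03]), 'force': array([ 0.827369  ,  0.04771347, -0.89139951]), 'ft_torque': array([ 0.02931596, -0.02372939,  0.01525257]), 'gripper_force': 0.0, 'width': 1.0029858320353402}
```

View pics/scene0.png

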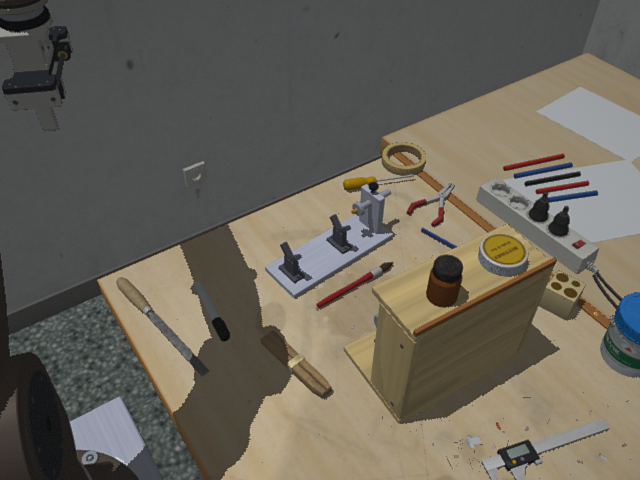

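View pics/top0.png

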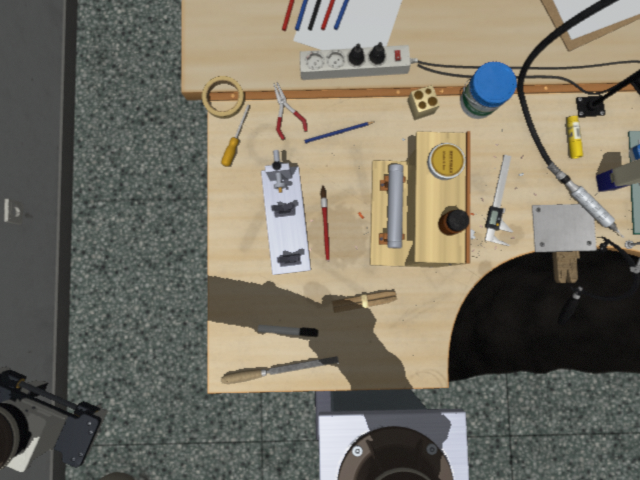

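The scene view shows the gauge (about 330,240), with its stop at the far right end, and the rack from behind. In the top view the roller is at about (396,163)-(396,248), and the shelf front edge is at column 415. The gauge rests are at (286,208) and (290,257), and the stop is near (280,185). I'll zoom in.

Run:
```python
import cv2
t=cv2.imread("pics/top0.png"); s=cv2.imread("pics/scene0.png")
cv2.imwrite("pics/c1.png",cv2.resize(t[145:280,255:415],None,fx=4.4,fy=4.4,interpolation=cv2.INTER_CUBIC))
cv2.imwrite("pics/c2.png",cv2.resize(s[170:300,260:400],None,fx=4.6,fy=4.6,interpolation=cv2.INTER_CUBIC))
```

```text
(no output)
```

View pics/c1.png

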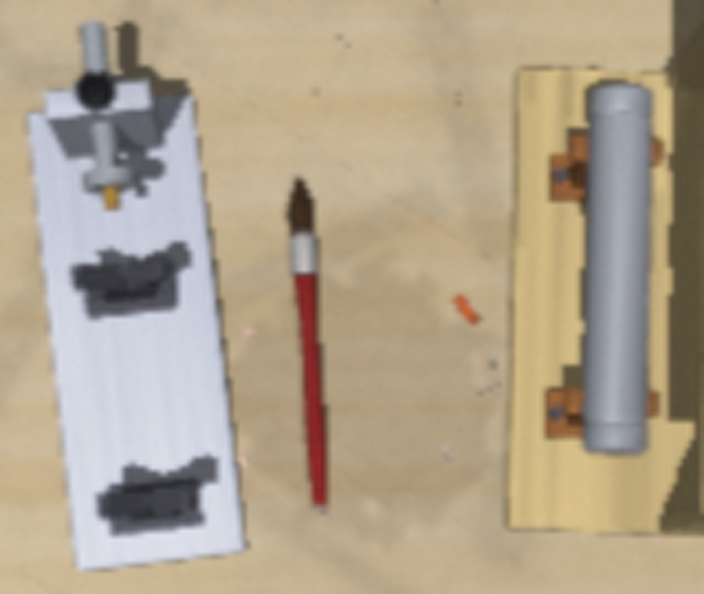

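View pics/c2.png

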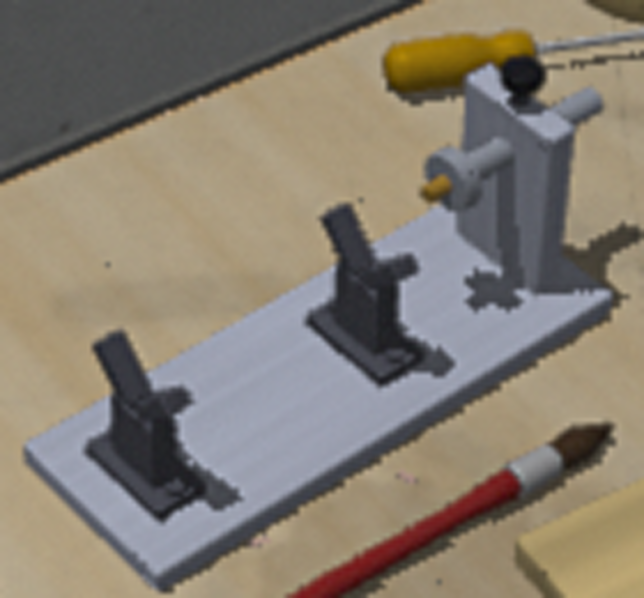

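The crops show the gauge base corners in c1 at (80,570), (243,548), (190,97) and (30,116). The pin tip is at (111,207) and the stop head at (107,183). The roller spans columns 586-650 and rows 82-453, and the rack base's front corners are at (518,67) and (508,528).

```bash
cat > h.py <<'E'
import numpy as np
from cell import arm
from scipy.spatial.transform import Rotation as R
def ray(n,uv):
    c=arm.calibration(n); d=np.linalg.inv(c["K"])@[*uv,1]; return c["xyz"],R.from_rotvec(c["orientation"]).apply(d*[1,-1,-1])
def onz(n,uv,z):
    o,d=ray(n,uv); return o+d*(z-o[2])/d[2]
def two(a,b):
    (o,d),(p,e)=ray("top",a),ray("scene",b); A=np.c_[d,-e]; s=np.linalg.lstsq(A,p-o,rcond=None)[0]
    return (o+d*s[0]+p+e*s[1])/2, np.linalg.norm(o+d*s[0]-p-e*s[1])
def proj(n,X):
    c=arm.calibration(n); x=R.from_rotvec(c["orientation"]).inv().apply(np.asarray(X)-c["xyz"])*[1,-1,-1]; u=c["K"]@x; return u[:2]/u[2]
c1=lambda u,v:(255+(u+.5)/4.4-.5,145+(v+.5)/4.4-.5)
c2=lambda u,v:(260+(u+.5)/4.6-.5,170+(v+.5)/4.6-.5)
E
python3 - <<'E'
from h import *
np.set_printoptions(precision=4,suppress=True)
P=lambda u,v,z:onz("top",c1(u,v),z)
print("gauge corners top");g=[P(80,570,.012),P(243,548,.012),P(190,97,.012),P(30,116,.012)]
for q in g:print(q)
n,f=(g[0]+g[1])/2,(g[2]+g[3])/2;print("near,far",n,f,np.linalg.norm(f-n),np.linalg.norm(g[0]-g[1]))
for uv in[(25,452),(158,580),(612,294)]:print("scene",onz("scene",c2(*uv),.012))
print("pin tip",two(c1(111,207),c2(425,192)))
print("pin base",two(c1(110,188),c2(447,184)))
print("head center", P(107,186,.075))
print("knob",two(c1(95,90),c2(523,75)))
print("roller ends",P(621,82,.1),P(616,453,.1))
for v in(120,270,420):
    pass
print("roller edges far",P(590,110,.09),P(651,110,.09)," near",P(585,430,.09),P(647,430,.09))
print("rack base front",P(518,67,.012),P(508,528,.012))
E
```

```text
gauge corners top
[0.4541 0.254  0.012 ]
[0.4632 0.1725 0.012 ]
[0.6931 0.1947 0.012 ]
[0.6851 0.2762 0.012 ]
near,far [0.4587 0.2132 0.012 ] [0.6891 0.2355 0.012 ] 0.23148731516323784 0.08197741821416657
scene [0.4531 0.249  0.012 ]
scene [0.4615 0.1672 0.012 ]
scene [0.6951 0.1921 0.012 ]
pin tip (array([0.6249, 0.2302, 0.0743]), np.float64(0.0008000768363341366))
pin base (array([0.6349, 0.2303, 0.0734]), np.float64(0.0021020012091718743))
head center [0.6346 0.2321 0.075 ]
knob (array([0.6726, 0.2338, 0.1089]), np.float64(0.000797281730927989))
roller ends [ 0.6728 -0.0093  0.1   ] [ 0.5003 -0.0005  0.1   ]
roller edges far [0.6623 0.0039 0.09  ] [ 0.6617 -0.0246  0.09  ]  near [0.5119 0.0117 0.09  ] [ 0.5113 -0.0169  0.09  ]
rack base front [0.7048 0.0272 0.012 ] [0.4702 0.04   0.012 ]
```

Run:
```python
import cv2,numpy as np
t=cv2.imread("pics/top0.png"); s=cv2.imread("pics/scene0.png")
a=cv2.resize(t[360:480,0:130],(520,480),interpolation=cv2.INTER_CUBIC)
b=cv2.resize(s[0:150,0:80],(256,480),interpolation=cv2.INTER_CUBIC)
cv2.imwrite("pics/c3.png",np.hstack([a,b]))
```

```text
(no output)
```

View pics/c3.png

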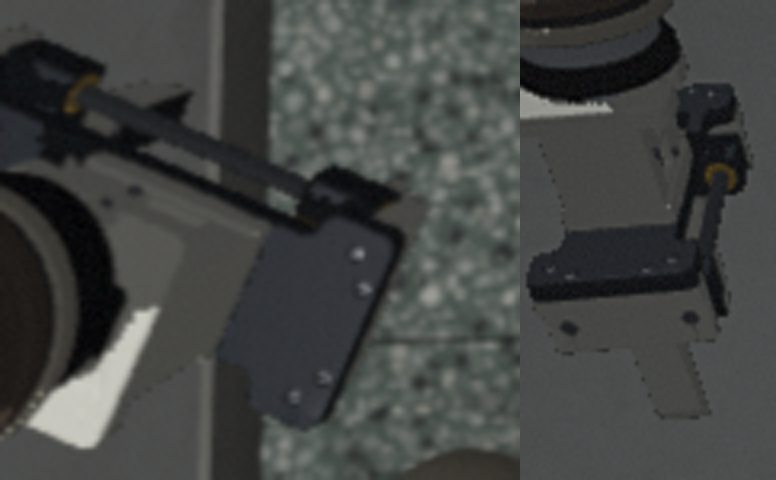

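The crop shows the gripper housing with wide sliding carriages along the closing line. The outer carriage edge is at about (90,442) in the top picture, and the housing edge is at about (60,433). I'll measure those half-widths and check clearance to the shelf edge.

Run:
```python
from h import *
np.set_printoptions(precision=4,suppress=True)
T=R.from_rotvec([-.6424,-3.075,.0022]); p=np.array([.25,.5723,.226])
f=lambda n,uv,z:T.inv().apply(onz(n,uv,z)-p)
cr=lambda u,v:(u/4,360+v/4)
for z in(.29,.32,.35):
  print(z,"carr outer",f("top",cr(365,325),z),"inner",f("top",cr(245,295),z),"sidecorners",f("top",cr(400,235),z),f("top",cr(300,425),z))
for n in("top","scene"):
  print(n,[(y,z,proj(n,p+T.apply([0,y,z]))) for y in(-.095,-.065,.065) for z in(0,-.066,-.12,-.2)])
a=c=None
for deg in(35,40,45,50):
  a=np.radians(deg);print(deg,"edge lateral",16*np.cos(a)+110*np.sin(a),"back",-16*np.sin(a)+110*np.cos(a))
```

```text
0.29 carr outer [ 0.0189 -0.0804 -0.0639] inner [ 0.0263 -0.0332 -0.064 ] sidecorners [-0.0165 -0.0788 -0.0639] [ 0.0617 -0.073  -0.0639]
0.32 carr outer [ 0.0038 -0.0901 -0.0939] inner [ 0.0109 -0.0449 -0.0939] sidecorners [-0.0301 -0.0886 -0.0939] [ 0.0448 -0.083  -0.0939]
0.35 carr outer [-0.0112 -0.0999 -0.1239] inner [-0.0045 -0.0567 -0.1239] sidecorners [-0.0437 -0.0984 -0.1239] [ 0.028  -0.0931 -0.1239]
top [(-0.095, 0, array([123.2512, 420.3928])), (-0.095, -0.066, array([104.4326, 433.6548])), (-0.095, -0.12, array([ 86.1361, 446.5489])), (-0.095, -0.2, array([ 52.512 , 470.2448])), (-0.065, 0, array([106.9633, 413.371 ])), (-0.065, -0.066, array([ 86.6216, 425.9428])), (-0.065, -0.12, array([ 66.8496, 438.1624])), (-0.065, -0.2, array([ 30.5277, 460.6104])), (0.065, 0, array([ 36.9199, 383.175 ])), (0.065, -0.066, array([ 10.084 , 392.8026])), (0.065, -0.12, array([-15.97  , 402.1496])), (0.065, -0.2, array([-63.7545, 419.2925]))]
scene [(-0.095, 0, array([ 49.4469, 146.7388])), (-0.095, -0.066, array([ 36.3836, 111.0947])), (-0.095, -0.12, array([24.6887, 79.1843])), (-0.095, -0.2, array([ 5.4185, 26.604 ])), (-0.065, 0, array([ 51.7012, 135.694 ])), (-0.065, -0.066, array([ 39.0326, 100.2907])), (-0.065, -0.12, array([27.7132, 68.6579])), (-0.065, -0.2, array([ 9.1072, 16.6624])), (0.065, 0, array([60.4754, 92.7055])), (0.065, -0.066, array([49.2909, 58.4513])), (0.065, -0.12, array([39.3731, 28.0765])), (0.065, -0.2, array([ 23.2238, -21.3834]))]
35 edge lateral 76.19984070723893 back 80.92950189017236
40 edge lateral 82.96334815542296 back 73.98028698810296
45 edge lateral 89.09545442950498 back 66.46803743153546
50 edge lateral 94.54949049807222 back 58.449925975615685
```

```bash
cat >> h.py <<'E'
def rows(pos,rot):
    s=arm.observe(); T=R.from_rotvec(s["ee_rot"])
    print("pos",s["position"].round(4),"slide/0.3",(T.inv().apply(np.asarray(pos)-s["position"])/.3).round(3),"dr/.12",((T.inv()*rot).as_rotvec()/.12).round(3),"len",np.linalg.norm(np.asarray(pos)-s["position"]).round(3))
def tool(yaw,tilt): # tool x against direction yaw, leaning back to its left by tilt
    u=np.array([np.cos(yaw),np.sin(yaw),0]); r=np.array([u[1],-u[0],0]); z=np.sin(tilt)*r-np.cos(tilt)*np.array([0,0,1])
    return R.from_matrix(np.c_[-u,np.cross(z,-u),z]),z
E
python3 - <<'E'
from h import *
T,z=tool(-.0515,np.radians(40)); print(T.as_matrix().round(3))
rows([.59,.15,.28],T)
E
```

```text
[[-0.999  0.039 -0.033]
 [ 0.051  0.765 -0.642]
 [-0.    -0.643 -0.766]]
pos [0.25   0.5723 0.226 ] slide/0.3 [-1.602 -0.837 -0.179] dr/.12 [ 5.742 -1.049 -2.879] len 0.545
```

```bash
python3 -m pendant '{"slide":[[-0.04,-0.02,-0.05],[-0.08,-0.042,-0.05],[-0.08,-0.042,-0.05],[-0.08,-0.042,-0.03],[-0.08,-0.042,0],[-0.08,-0.042,0],[-0.08,-0.042,0],[-0.08,-0.042,0],[-0.08,-0.042,0],[-0.08,-0.042,0]],"dr":[[0,0,0],[0,0,0],[0,0,0],[0,0,0],[0,0,0],[0,0,0],[0,0,0],[0,0,0],[0,0,0],[0,0,0]],"claw":[0.54,0.54,0.54,0.54,0.54,0.54,0.54,0.54,0.54,0.54]}' 20
python3 -m pendant '{"slide":[[-0.08,-0.042,0],[-0.08,-0.042,0],[-0.08,-0.042,0],[-0.08,-0.042,0],[-0.08,-0.042,0],[-0.08,-0.042,0],[-0.08,-0.042,0],[-0.08,-0.042,0],[-0.08,-0.042,0],[-0.04,-0.02,0]],"dr":[[0,0,0],[0,0,0],[0,0,0],[0,0,0],[0,0,0],[0,0,0],[0,0,0],[0,0,0],[0,0,0],[0,0,0]],"claw":[0.54,0.54,0.54,0.54,0.54,0.54,0.54,0.54,0.54,0.54]}'
python3 -m pendant '{"slide":[[0,0,0],[0,0,0],[0,0,0],[0,0,0],[0,0,0],[0,0,0],[0,0,0],[0,0,0],[0,0,0],[0,0,0]],"dr":[[0.57,-0.1,-0.29],[0.57,-0.1,-0.29],[0.57,-0.1,-0.29],[0.57,-0.1,-0.29],[0.57,-0.1,-0.29],[0.57,-0.1,-0.29],[0.57,-0.1,-0.29],[0.57,-0.1,-0.29],[0.57,-0.1,-0.29],[0.57,-0.1,-0.29]],"claw":[0.54,0.54,0.54,0.54,0.54,0.54,0.54,0.54,0.54,0.54]}'
python3 - <<'E'
from h import *
T,z=tool(-.0515,np.radians(40)); C=np.array([.5865,-.0065,.09])
rows(C-.101*z,T); print(arm.observe()["joints"].round(2))
E
```

```text
clock: 1.1
position: [0.4125, 0.3701, 0.2819]
ee_rot: [0.644, 3.074, 0.001]
force: [-0.8, -1.2, 0.8]
width: 0.539
gripper_force: 0.0
clock: 2.1
position: [0.5739, 0.1677, 0.2817]
ee_rot: [0.648, 3.073, -0.001]
force: [0.7, -0.9, 0.5]
width: 0.54
gripper_force: 0.0
clock: 3.1
position: [0.5723, 0.1717, 0.2814]
ee_rot: [-0.07, -2.934, 1.059]
force: [0.3, -0.0, -0.0]
width: 0.543
gripper_force: 0.0
pos [0.5723 0.1717 0.2814] slide/0.3 [-0.079 -0.046  0.531] dr/.12 [ 0.045 -0.022  0.039] len 0.162
[-0.83  0.61  0.26  1.38  0.39  1.61  0.86]
```

```bash
python3 -m pendant '{"slide":[[-0.013,-0.008,0.05],[-0.013,-0.008,0.08],[-0.013,-0.008,0.1],[-0.013,-0.008,0.1],[-0.013,-0.008,0.1],[-0.013,-0.006,0.07],[0,0,0.03],[0,0,0]],"dr":[[0.045,-0.02,0.04],[0,0,0],[0,0,0],[0,0,0],[0,0,0],[0,0,0],[0,0,0],[0,0,0]],"claw":[0.54,0.54,0.54,0.54,0.54,0.54,0.54,0.54]}'
python3 - <<'E'
from h import *
import cv2
T,z=tool(-.0515,np.radians(40)); C=np.array([.5865,-.0065,.09])
rows(C+.019*z,T)
t=arm.get_image("top")[:,:,::-1]; s=arm.get_image("scene")[:,:,::-1]
a=cv2.resize(t[130:270,340:480],(480,480),interpolation=cv2.INTER_CUBIC);b=cv2.resize(s[210:410,330:460],(312,480),interpolation=cv2.INTER_CUBIC)
cv2.imwrite("pics/c4.png",np.hstack([a,b]))
E
```

```text
clock: 3.9
position: [0.5892, 0.0564, 0.1673]
ee_rot: [-0.081, -2.934, 1.065]
force: [-0.4, 0.7, 0.6]
width: 0.539
gripper_force: 0.0
pos [0.5892 0.0564 0.1673] slide/0.3 [-0.003  0.004  0.396] dr/.12 [ 0.014 -0.026 -0.024] len 0.119
```

View pics/c4.png

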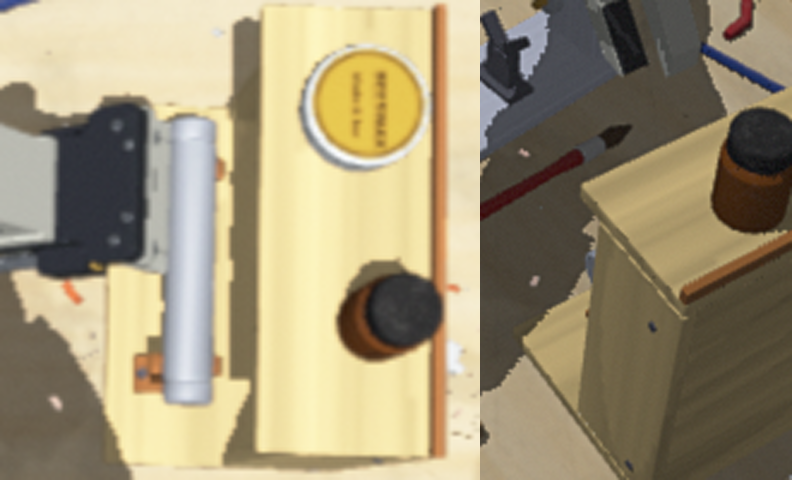

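The top view shows the roller undisturbed in its cradle at crop columns 165-215, with the gripper in front of it. The upper carriage's outer edge is at crop column 150 to 166. I'll check its clearance to the shelf.

Run:
```python
from h import *
np.set_printoptions(precision=4,suppress=True)
s=arm.observe();T=R.from_rotvec(s["ee_rot"]);p=s["position"]
cr=lambda u,v:(340+u/3.43,130+v/3.43)
for zz in(-.066,-.1):
  for uv in((150,185),(166,195)):
    o,d=ray("top",cr(*uv)); o=T.inv().apply(o-p); d=T.inv().apply(d); print(zz,uv,o+d*(zz-o[2])/d[2])
# shelf edge in tool frame of the grasp pose
G,z=tool(-.0515,np.radians(40)); C=np.array([.5865,-.0065,.09])
e=onz("top",cr(262,8),.212),onz("top",cr(257,450),.212)
print("shelf edge",e,[G.inv().apply(q-C-.019*z) for q in e])
```

```text
-0.066 (150, 185) [-0.0053 -0.0766 -0.066 ]
-0.066 (166, 195) [ 0.0006 -0.0857 -0.066 ]
-0.1 (150, 185) [ 0.0035 -0.0979 -0.1   ]
-0.1 (166, 195) [ 0.0091 -0.1064 -0.1   ]
shelf edge (array([ 0.6993, -0.0287,  0.212 ]), array([ 0.4675, -0.0164,  0.212 ])) [array([-0.1138, -0.0909, -0.102 ]), array([ 0.1183, -0.0907, -0.1022])]
```

```bash
cat > prof.py <<'E'
from h import *
t=arm.get_image("top"); print([int(x) for x in t[182:188,340:412].mean((0,2))])
E
python3 prof.py
python3 -m pendant '{"slide":[[0,0,0],[0,0,0],[0,0,0],[0,0,0],[0,0,0],[0,0,0]],"dr":[[0,0,0],[0,0,0],[0,0,0],[0,0,0],[0,0,0],[0,0,0]],"claw":[0.35,0.35,0.35,0.35,0.35,0.35]}'
python3 prof.py
```

```text
[182, 182, 183, 182, 182, 182, 182, 182, 182, 183, 182, 182, 182, 179, 150, 81, 53, 52, 52, 52, 51, 52, 52, 52, 52, 52, 52, 52, 52, 52, 52, 52, 52, 52, 52, 52, 52, 54, 50, 43, 58, 125, 177, 179, 177, 181, 180, 162, 131, 137, 161, 180, 194, 205, 214, 220, 221, 219, 214, 203, 191, 176, 165, 187, 211, 217, 209, 168, 113, 104, 103, 103]
clock: 4.65
position: [0.5898, 0.0578, 0.1675]
ee_rot: [-0.078, -2.935, 1.065]
force: [-0.1, -0.1, 0.1]
width: 0.355
gripper_force: 0.0
[182, 182, 182, 183, 183, 182, 182, 182, 182, 182, 183, 182, 182, 180, 158, 104, 59, 52, 52, 51, 52, 51, 52, 52, 52, 51, 52, 52, 52, 52, 52, 51, 52, 51, 52, 52, 52, 53, 51, 45, 49, 91, 146, 170, 170, 181, 182, 174, 151, 140, 161, 180, 194, 205, 215, 221, 221, 219, 214, 203, 191, 177, 165, 187, 211, 217, 209, 168, 113, 103, 104, 103]
```

The body's wide plate doesn't move with the fingers: it is a fixed ±95 mm. I'll lean further, to 57°, so it passes clear in front of the shelf edge.

```bash
python3 -m pendant '{"slide":[[0,0,-0.05],[0,0,-0.05],[0,0,-0.05],[0,0,0],[0,0,0],[0,0,0]],"dr":[[0.5,0,0],[0.5,0,0],[0.5,0,0],[0.5,0,0],[0.47,0,0],[0,0,0]],"claw":[0.5,0.5,0.5,0.5,0.5,0.5]}'
python3 - <<'E'
from h import *
import cv2
T,z=tool(-.0515,np.radians(57)); C=np.array([.5865,-.0065,.09])
rows(C-.091*z,T);s=arm.observe();print(s["joints"].round(2))
S=R.from_rotvec(s["ee_rot"])
for y in(-.095,.095):
  for zz in(-.066,-.12): print("now corner",y,zz,(s["position"]+S.apply([0,y,zz])).round(3),"grasp",(C+.019*z+T.apply([0,y,zz])).round(3))
cv2.imwrite("pics/top5.png",arm.get_image("top")[:,:,::-1])
cv2.imwrite("pics/scene5.png",arm.get_image("scene")[:,:,::-1])
E
```

```text
clock: 5.3
position: [0.5908, 0.0902, 0.1983]
ee_rot: [-0.067, -2.737, 1.485]
force: [0.2, 0.7, 0.1]
width: 0.499
gripper_force: 0.0
pos [0.5908 0.0902 0.1983] slide/0.3 [-0.003  0.127  0.164] dr/.12 [ 0.003 -0.007  0.024] len 0.062
[-0.85  0.8   0.33  1.49  0.54  1.54  0.78]
now corner -0.095 -0.066 [0.591 0.094 0.314] grasp [ 0.586 -0.019  0.195]
now corner -0.095 -0.12 [0.594 0.139 0.343] grasp [0.588 0.026 0.225]
now corner 0.095 -0.066 [0.596 0.197 0.155] grasp [0.591 0.085 0.036]
now corner 0.095 -0.12 [0.598 0.242 0.184] grasp [0.594 0.13  0.065]
```

View pics/scene5.png

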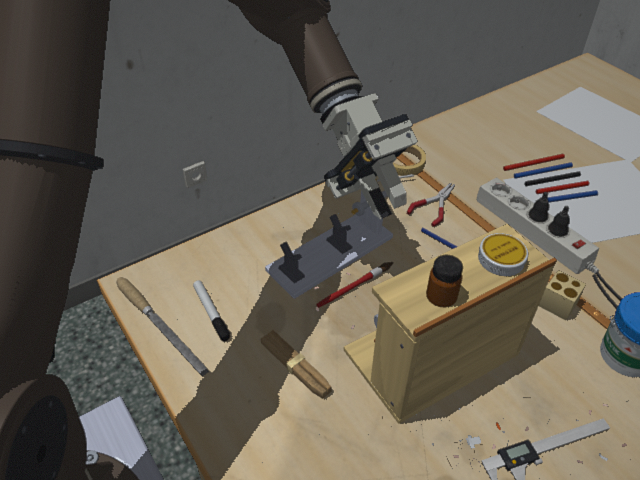

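The scene view shows the arm high and clear, with the gripper at (370,160) leaning over the gauge and the fingers towards the rack. Nothing is disturbed. I'll add 3° more lean and then line up.

```bash
python3 -m pendant '{"slide":[[0,0.03,0.03],[0,0.04,0.04],[0,0.04,0.04],[0,0.02,0.03],[0,0,0],[0,0,0]],"dr":[[0.22,0,0.02],[0.22,0,0],[0,0,0],[0,0,0],[0,0,0],[0,0,0]],"claw":[0.5,0.5,0.5,0.5,0.5,0.5]}'
python3 - <<'E'
from h import *
T,z=tool(-.0515,np.radians(60)); C=np.array([.5865,-.0065,.09])
rows(C+.019*z,T)
E
```

```text
clock: 6.0
position: [0.5909, 0.0724, 0.1456]
ee_rot: [-0.077, -2.699, 1.555]
force: [0.4, 0.0, 0.1]
width: 0.505
gripper_force: 0.0
pos [0.5909 0.0724 0.1456] slide/0.3 [0.    0.028 0.384] dr/.12 [ 0.016 -0.017 -0.035] len 0.116
```

```bash
python3 -m pendant '{"slide":[[0,0.014,0.02],[0,0.014,0.05],[0,0,0.06],[0,0,0.05],[0,0,0.03],[0,0,0],[0,0,0]],"dr":[[0,0,0],[0,0,0],[0,0,0],[0,0,0],[0,0,0],[0,0,0],[0,0,0]],"claw":[0.5,0.5,0.5,0.5,0.5,0.5,0.5]}'
python3 - <<'E'
from h import *
T,z=tool(-.0515,np.radians(60)); C=np.array([.5865,-.0065,.09])
rows(C+.019*z,T)
E
```

```text
clock: 6.7
position: [0.5882, 0.0229, 0.1063]
ee_rot: [-0.075, -2.7, 1.555]
force: [-0.1, -0.0, 0.5]
width: 0.498
gripper_force: 0.0
pos [0.5882 0.0229 0.1063] slide/0.3 [ 0.    -0.002  0.176] dr/.12 [ 0.018 -0.012 -0.029] len 0.053
```

```bash
python3 -m pendant '{"slide":[[0,0,0.02],[0,0,0.03],[0,0,0.03],[0,0,0.03],[0,0,0.03],[0,0,0.02],[0,0,0.016],[0,0,0]],"dr":[[0,0,0],[0,0,0],[0,0,0],[0,0,0],[0,0,0],[0,0,0],[0,0,0],[0,0,0]],"claw":[0.5,0.5,0.5,0.5,0.5,0.5,0.5,0.5]}'
python3 - <<'E'
from h import *
T,z=tool(-.0515,np.radians(60)); C=np.array([.5865,-.0065,.09])
rows(C+.019*z,T)
import cv2
a=cv2.imread("pics/top0.png");b=arm.get_image("top")
print("roller cols near end", [int(x) for x in a[240:246,380:412].mean((0,2))],[int(x) for x in b[240:246,380:412].mean((0,2))])
E
```

```text
clock: 7.5
position: [0.5853, -0.0237, 0.0796]
ee_rot: [-0.076, -2.698, 1.556]
force: [-0.4, -0.4, 0.8]
width: 0.5
gripper_force: 0.0
pos [ 0.5853 -0.0237  0.0796] slide/0.3 [-0.001 -0.001 -0.004] dr/.12 [ 0.01  -0.02  -0.028] len 0.001
roller cols near end [109, 113, 117, 115, 107, 106, 101, 96, 104, 122, 136, 147, 158, 167, 170, 164, 158, 151, 144, 135, 124, 119, 139, 162, 166, 169, 166, 160, 158, 157, 157, 151] [140, 143, 148, 145, 136, 134, 129, 123, 134, 156, 173, 188, 201, 210, 214, 208, 200, 193, 183, 172, 159, 153, 177, 202, 207, 208, 206, 198, 196, 195, 195, 189]
```

Reached with no contact, and the roller hasn't moved. Closing now.

```bash
python3 -m pendant '{"slide":[[0,0,0],[0,0,0],[0,0,0],[0,0,0],[0,0,0],[0,0,0],[0,0,0],[0,0,0],[0,0,0]],"dr":[[0,0,0],[0,0,0],[0,0,0],[0,0,0],[0,0,0],[0,0,0],[0,0,0],[0,0,0],[0,0,0]],"claw":[0.46,0.42,0.38,0.35,0.33,0.31,0.28,0.25,0.25]}' 15
python3 -m pendant '{"slide":[[0,0,0],[0,0,0],[0,0,0],[0,0,0]],"dr":[[0,0,0],[0,0,0],[0,0,0],[0,0,0]],"claw":[0.2,0.2,0.2,0.2]}' 45
```

```text
clock: 8.45
position: [0.5857, -0.0237, 0.0811]
ee_rot: [-0.077, -2.698, 1.558]
force: [-1.6, -0.7, 6.7]
width: 0.323
gripper_force: 15.0
clock: 8.85
position: [0.5857, -0.0237, 0.0811]
ee_rot: [-0.077, -2.698, 1.558]
force: [-0.9, 0.0, 6.8]
width: 0.315
gripper_force: 45.0
```

```bash
python3 -m pendant '{"slide":[[0,-0.005,-0.008],[0,-0.01,-0.016],[0,-0.015,-0.025],[0,-0.02,-0.035],[0,-0.01,-0.05],[0,0,-0.07],[0,0,-0.07],[0,0,-0.04],[0,0,0],[0,0,0]],"dr":[[0,0,0],[0,0,0],[0,0,0],[0,0,0],[0,0,0],[0,0,0],[0,0,0],[0,0,0],[0,0,0],[0,0,0]],"claw":[0.2,0.2,0.2,0.2,0.2,0.2,0.2,0.2,0.2,0.2]}'
python3 - <<'E'
from h import *
T,z=tool(.0965,0.0)
o=np.array([.5446,.2212,0]);u=np.array([np.cos(.0965),np.sin(.0965),0])
rows(o-.012*u+[0,0,.20-.019],T)
E
```

```text
clock: 9.85
position: [0.5893, 0.0492, 0.1426]
ee_rot: [-0.075, -2.699, 1.556]
force: [0.9, -0.2, -5.2]
width: 0.317
gripper_force: 45.0
pos [0.5893 0.0492 0.1426] slide/0.3 [ 0.219  0.169 -0.547] dr/.12 [-8.697 -0.642 -1.15 ] len 0.184
```

```bash
python3 -m pendant '{"slide":[[0.02,0,-0.03],[0.022,0,-0.06],[0.022,0,-0.07],[0.022,0,-0.08],[0.022,0,-0.08],[0.022,0,-0.08],[0.022,0,-0.08],[0.022,0,-0.08],[0.022,0,-0.06],[0.022,0,-0.03]],"dr":[[0,0,0],[0,0,0],[0,0,0],[0,0,0],[0,0,0],[0,0,0],[0,0,0],[0,0,0],[0,0,0],[0,0,0]],"claw":[0.2,0.2,0.2,0.2,0.2,0.2,0.2,0.2,0.2,0.2]}'
python3 -m pendant '{"slide":[[0,0,0],[0,0,0],[0,0,0],[0,0,0],[0,0,0],[0,0,0],[0,0,0],[0,0,0],[0,0,0],[0,0,0]],"dr":[[-0.4,-0.03,-0.05],[-0.87,-0.064,-0.12],[-1,-0.075,-0.13],[-1,-0.075,-0.13],[-1,-0.075,-0.13],[-1,-0.075,-0.13],[-1,-0.075,-0.13],[-1,-0.075,-0.13],[-0.9,-0.066,-0.12],[-0.5,-0.04,-0.07]],"claw":[0.2,0.2,0.2,0.2,0.2,0.2,0.2,0.2,0.2,0.2]}'
python3 - <<'E'
from h import *
import cv2
T,z=tool(.0965,0.0)
o=np.array([.5446,.2212,0]);u=np.array([np.cos(.0965),np.sin(.0965),0])
rows(o-.015*u+[0,0,.14-.019],T)
t=arm.get_image("top")[:,:,::-1]; s=arm.get_image("scene")[:,:,::-1]
cv2.imwrite("pics/top6.png",t);cv2.imwrite("pics/scene6.png",s)
a=cv2.resize(t[140:300,230:360],(390,480));b=cv2.resize(s[120:310,240:400],(404,480))
cv2.imwrite("pics/c6.png",np.hstack([a,b]))
E
```

```text
clock: 10.85
position: [0.5325, 0.2227, 0.2406]
ee_rot: [-0.074, -2.7, 1.555]
force: [0.2, -0.2, -6.7]
width: 0.319
gripper_force: 45.0
clock: 11.85
position: [0.5333, 0.2166, 0.2411]
ee_rot: [-0.141, 3.135, -0.001]
force: [0.6, 0.3, -4.3]
width: 0.313
gripper_force: 45.0
pos [0.5333 0.2166 0.2411] slide/0.3 [0.013 0.012 0.4  ] dr/.12 [-0.006  0.031 -0.055] len 0.12
```

View pics/c6.png

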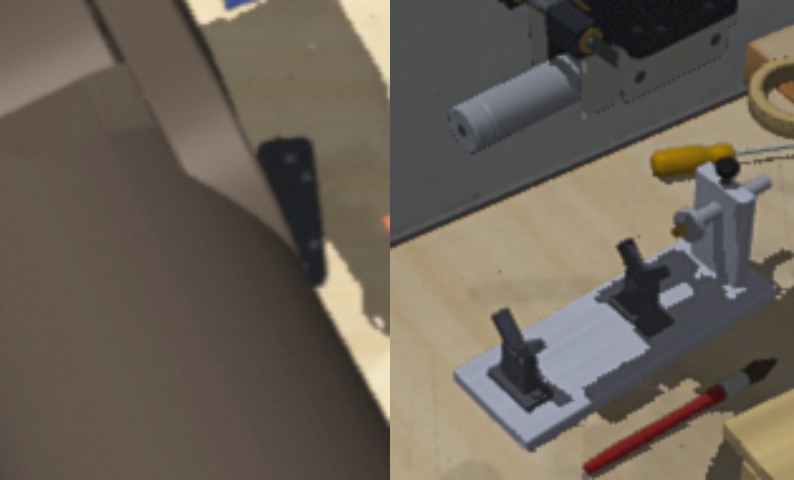

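The scene crop shows the roller held level above the gauge, with its near end centred at crop (463,128). The gauge and pin are undisturbed. In the top view the arm hides the gauge. I'll check the roller's offset in the grip from that end.

Run:
```python
from h import *
s=arm.observe();p=s["position"];T=R.from_rotvec(s["ee_rot"])
e=onz("scene",(240+(463-390)/2.525,120+128/2.526),p[2]+.019)
print(e, T.inv().apply(e-p)); print(T.as_matrix().round(3))
o=np.array([.5446,.2212,0]);u=np.array([np.cos(.0965),np.sin(.0965),0])
print("end gauge y",(e-o)@u,"tcp gauge y",(p-o)@u)
```

```text
[0.45009708 0.20704388 0.25978127] [ 0.08364236 -0.00133815 -0.01917968]
[[-0.996 -0.088  0.003]
 [-0.088  0.996 -0.004]
 [-0.002 -0.004 -1.   ]]
end gauge y -0.0954271885542101 tcp gauge y -0.0117348934686338
```

```bash
python3 -m pendant '{"slide":[[0.007,0.005,0.04],[0.006,0.005,0.08],[0,0,0.1],[0,0,0.1],[0,0,0.08],[0,0,0.06],[0,0,0.04],[0,0,0.02],[0,0,0],[0,0,0]],"dr":[[0,0.03,-0.055],[0,0,0],[0,0,0],[0,0,0],[0,0,0],[0,0,0],[0,0,0],[0,0,0],[0,0,0],[0,0,0]],"claw":[0.2,0.2,0.2,0.2,0.2,0.2,0.2,0.2,0.2,0.2]}'
python3 - <<'E'
from h import *
T,z=tool(.0965,0.0)
o=np.array([.5446,.2205,0]);u=np.array([np.cos(.0965),np.sin(.0965),0])
rows(o-.015*u+[0,0,.075-.019],T);print(arm.observe()["force"])
E
```

```text
clock: 12.95
position: [0.529, 0.224, 0.0848]
ee_rot: [0.161, -3.136, 0.005]
force: [0.5, -0.2, -4.2]
width: 0.317
gripper_force: 45.0
pos [0.529  0.224  0.0848] slide/0.3 [-0.001 -0.016  0.096] dr/.12 [-0.025 -0.011  0.053] len 0.029
[ 0.52070618 -0.20319667 -4.15353847]
```

```bash
python3 -m pendant '{"slide":[[0,-0.008,0],[0,-0.008,0],[0,0,0],[0,0,0],[0,0,0]],"dr":[[-0.01,0,0.03],[-0.01,0,0.02],[0,0,0],[0,0,0],[0,0,0]],"claw":[0.2,0.2,0.2,0.2,0.2]}'
python3 - <<'E'
from h import *
import cv2
T,z=tool(.0965,0.0)
o=np.array([.5446,.2205,0]);u=np.array([np.cos(.0965),np.sin(.0965),0])
rows(o-.015*u+[0,0,.075-.019],T);print(arm.observe()["force"])
s=arm.get_image("scene")[:,:,::-1]
cv2.imwrite("pics/c7.png",cv2.resize(s[150:300,250:400],(600,600),interpolation=cv2.INTER_CUBIC))
E
```

```text
clock: 13.45
position: [0.5293, 0.2188, 0.0845]
ee_rot: [0.151, -3.136, 0.001]
force: [-0.3, 0.0, -4.7]
width: 0.319
gripper_force: 45.0
pos [0.5293 0.2188 0.0845] slide/0.3 [-0.002  0.001  0.095] dr/.12 [-0.005 -0.016 -0.   ] len 0.028
[-0.29485814  0.01147615 -4.72318339]
```

View pics/c7.png

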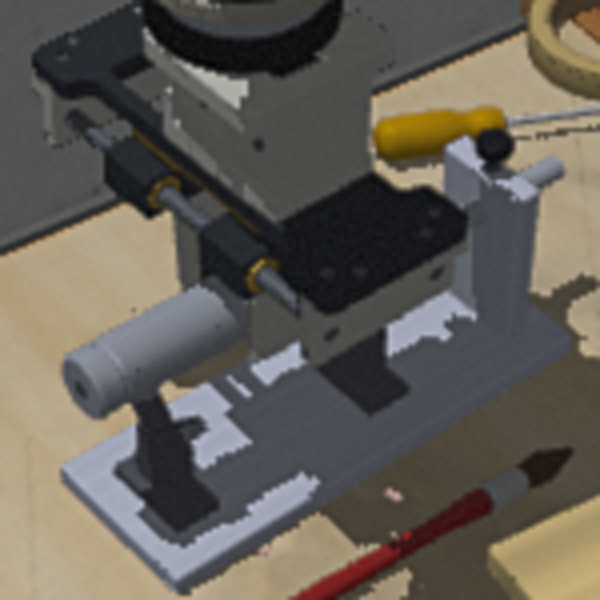

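The crop shows the near end at (83,385), directly above the near V rest at (170,430), with its axis along the gauge. Now lowering.

```bash
python3 -m pendant '{"slide":[[0,0,0.015],[0,0,0.02],[0,0,0.015],[0,0,0.01],[0,0,0.005],[0,0,0],[0,0,0]],"dr":[[0,0,0],[0,0,0],[0,0,0],[0,0,0],[0,0,0],[0,0,0],[0,0,0]],"claw":[0.2,0.2,0.2,0.2,0.2,0.2,0.2]}'
python3 -m pendant '{"slide":[[0,0,0.005],[0,0,0.005],[0,0,0],[0,0,0]],"dr":[[0,0,0],[0,0,0],[0,0,0],[0,0,0]],"claw":[0.2,0.2,0.2,0.2]}'
python3 -m pendant '{"slide":[[0,0,0.005],[0,0,0.004],[0,0,0],[0,0,0]],"dr":[[0,0,0],[0,0,0],[0,0,0],[0,0,0]],"claw":[0.2,0.2,0.2,0.2]}'
```

```text
clock: 14.2
position: [0.5292, 0.2188, 0.0649]
ee_rot: [0.151, -3.136, 0.001]
force: [-1.0, -0.1, -5.4]
width: 0.316
gripper_force: 45.0
clock: 14.6
position: [0.5291, 0.2187, 0.0618]
ee_rot: [0.151, -3.136, 0.001]
force: [0.7, -0.6, -5.4]
width: 0.316
gripper_force: 45.0
clock: 15.0
position: [0.5291, 0.2187, 0.059]
ee_rot: [0.151, -3.136, 0.001]
force: [0.1, -0.1, -4.9]
width: 0.316
gripper_force: 45.0
```

```bash
python3 -m pendant '{"slide":[[0,0,0.004],[0,0,0],[0,0,0]],"dr":[[0,0,0],[0,0,0],[0,0,0]],"claw":[0.2,0.2,0.2]}'
python3 -m pendant '{"slide":[[0,0,0.004],[0,0,0],[0,0,0]],"dr":[[0,0,0],[0,0,0],[0,0,0]],"claw":[0.2,0.2,0.2]}'
python3 -m pendant '{"slide":[[0,0,0.004],[0,0,0],[0,0,0]],"dr":[[0,0,0],[0,0,0],[0,0,0]],"claw":[0.2,0.2,0.2]}'
```

```text
clock: 15.3
position: [0.5292, 0.2187, 0.0579]
ee_rot: [0.151, -3.136, 0.001]
force: [1.2, -0.8, -4.7]
width: 0.319
gripper_force: 45.0
clock: 15.6
position: [0.5293, 0.2186, 0.0573]
ee_rot: [0.151, -3.136, 0.001]
force: [-1.7, -2.7, 5.4]
width: 0.315
gripper_force: 45.0
clock: 15.9
position: [0.5294, 0.2186, 0.0571]
ee_rot: [0.151, -3.137, 0.001]
force: [-6.4, -4.2, 18.9]
width: 0.317
gripper_force: 45.0
```

```bash
python3 -m pendant '{"slide":[[0,0,-0.005],[0,0,0],[0,0,0]],"dr":[[0,0,0],[0,0,0],[0,0,0]],"claw":[0.2,0.2,0.2]}'
python3 -m pendant '{"slide":[[0,0,0],[0,0,0],[0,0,0],[0,0,0],[0,0,0]],"dr":[[0,0,0],[0,0,0],[0,0,0],[0,0,0],[0,0,0]],"claw":[0.33,0.34,0.35,0.36,0.36]}' 10
python3 -m pendant '{"slide":[[0,0,0],[0,0,0],[0,0,0],[0,0,0],[0,0,0]],"dr":[[0,0,0],[0,0,0],[0,0,0],[0,0,0],[0,0,0]],"claw":[0.33,0.31,0.28,0.25,0.25]}' 15
```

```text
clock: 16.2
position: [0.5293, 0.2186, 0.0573]
ee_rot: [0.151, -3.136, 0.001]
force: [-1.6, -3.8, 6.4]
width: 0.316
gripper_force: 45.0
clock: 16.7
position: [0.5291, 0.2191, 0.0569]
ee_rot: [0.152, -3.136, 0.001]
force: [0.6, 0.3, 0.7]
width: 0.363
gripper_force: 0.0
clock: 17.2
position: [0.5292, 0.2185, 0.0569]
ee_rot: [0.151, -3.136, 0.002]
force: [1.2, -2.1, 0.0]
width: 0.321
gripper_force: 15.0
```

```bash
python3 -m pendant '{"slide":[[-0.004,0,0],[-0.006,0,0],[-0.006,0,0],[-0.006,0,0],[-0.006,0,0],[-0.006,0,0],[-0.004,0,0],[0,0,0],[0,0,0]],"dr":[[0,0,0],[0,0,0],[0,0,0],[0,0,0],[0,0,0],[0,0,0],[0,0,0],[0,0,0],[0,0,0]],"claw":[0.25,0.25,0.25,0.25,0.25,0.25,0.25,0.25,0.25]}'
python3 -m pendant '{"slide":[[-0.004,0,0],[-0.004,0,0],[-0.004,0,0],[0,0,0],[0,0,0]],"dr":[[0,0,0],[0,0,0],[0,0,0],[0,0,0],[0,0,0]],"claw":[0.25,0.25,0.25,0.25,0.25]}'
```

```text
clock: 18.1
position: [0.5354, 0.219, 0.0561]
ee_rot: [0.152, -3.127, 0.005]
force: [-16.0, -5.2, 11.1]
width: 0.317
gripper_force: 15.0
clock: 18.6
position: [0.539, 0.2194, 0.0561]
ee_rot: [0.152, -3.127, 0.005]
force: [-15.6, -4.3, 11.2]
width: 0.318
gripper_force: 15.0
```

```bash
python3 -m pendant '{"slide":[[0,0,-0.003],[0,0,0],[0,0,0]],"dr":[[0,0,0],[0,0,0],[0,0,0]],"claw":[0.25,0.25,0.25]}'
cat > endp.py <<'E'
from h import *
import cv2
o=np.array([.5446,.2205,0]);u=np.array([np.cos(.0965),np.sin(.0965),0])
p=arm.observe()["position"]; print("tcp gauge y",((p-o)@u).round(4))
im=arm.get_image("scene")
ys=np.arange(-.12,-.04,.001)
# line along the roller's top (z 90)
P=np.array([proj("scene",o+y*u+[0,0,.089]) for y in ys]).astype(np.float32)
g=cv2.remap(cv2.cvtColor(im,cv2.COLOR_RGB2GRAY),P[:,0][None],P[:,1][None],cv2.INTER_LINEAR)[0]
print([(int(round(y*1000)),int(v)) for y,v in zip(ys,g)])
E
python3 endp.py
```

```text
clock: 18.9
position: [0.544, 0.2205, 0.0575]
ee_rot: [0.152, -3.136, 0.001]
force: [0.4, 0.5, -6.1]
width: 0.317
gripper_force: 15.0
tcp gauge y -0.0006
[(-120, 172), (-119, 170), (-118, 170), (-117, 170), (-116, 170), (-115, 170), (-114, 170), (-113, 171), (-112, 171), (-111, 170), (-110, 169), (-109, 168), (-108, 167), (-107, 168), (-106, 169), (-105, 169), (-104, 168), (-103, 169), (-102, 169), (-101, 168), (-100, 167), (-99, 167), (-98, 166), (-97, 162), (-96, 150), (-95, 116), (-94, 88), (-93, 84), (-92, 81), (-91, 82), (-90, 83), (-89, 87), (-88, 94), (-87, 112), (-86, 130), (-85, 138), (-84, 142), (-83, 142), (-82, 142), (-81, 142), (-80, 142), (-79, 141), (-78, 141), (-77, 141), (-76, 140), (-75, 137), (-74, 133), (-73, 137), (-72, 143), (-71, 142), (-70, 138), (-69, 137), (-68, 137), (-67, 138), (-66, 138), (-65, 138), (-64, 138), (-63, 137), (-62, 137), (-61, 137), (-60, 137), (-59, 138), (-58, 137), (-57, 136), (-56, 137), (-55, 137), (-54, 137), (-53, 137), (-52, 137), (-51, 138), (-50, 138), (-49, 137), (-48, 137), (-47, 138), (-46, 138), (-45, 138), (-44, 138), (-43, 138), (-42, 138), (-41, 138)]
```

That drag was only friction at the rests; the roller hovers freely now. I'll creep on in small steps towards the stop.

```bash
python3 -m pendant '{"slide":[[-0.004,0,0],[-0.004,0,0],[-0.004,0,0],[0,0,0],[0,0,0]],"dr":[[0,0,0],[0,0,0],[0,0,0],[0,0,0],[0,0,0]],"claw":[0.25,0.25,0.25,0.25,0.25]}'
python3 -m pendant '{"slide":[[-0.004,0,0],[0,0,0],[0,0,0]],"dr":[[0,0,0],[0,0,0],[0,0,0]],"claw":[0.25,0.25,0.25]}'
python3 -m pendant '{"slide":[[-0.004,0,0],[0,0,0],[0,0,0]],"dr":[[0,0,0],[0,0,0],[0,0,0]],"claw":[0.25,0.25,0.25]}'
```

```text
clock: 19.45
position: [0.5476, 0.2206, 0.0578]
ee_rot: [0.151, -3.136, 0.001]
force: [-0.7, -0.2, -6.2]
width: 0.319
gripper_force: 15.0
clock: 19.75
position: [0.5488, 0.2206, 0.0578]
ee_rot: [0.151, -3.136, 0.001]
force: [-0.2, 0.3, -5.4]
width: 0.322
gripper_force: 15.0
clock: 20.05
position: [0.5501, 0.2208, 0.0578]
ee_rot: [0.151, -3.136, 0.001]
force: [-0.9, 0.7, -5.3]
width: 0.32
gripper_force: 15.0
```

```bash
python3 endp.py | head -1
```

```text
tcp gauge y 0.0055
```

```bash
for i in 1; do python3 -m pendant '{"slide":[[-0.004,0,0],[0,0,0],[0,0,0]],"dr":[[0,0,0],[0,0,0],[0,0,0]],"claw":[0.25,0.25,0.25]}'; done
python3 -m pendant '{"slide":[[-0.004,0,0],[0,0,0],[0,0,0]],"dr":[[0,0,0],[0,0,0],[0,0,0]],"claw":[0.25,0.25,0.25]}'
python3 -m pendant '{"slide":[[-0.004,0,0],[0,0,0],[0,0,0]],"dr":[[0,0,0],[0,0,0],[0,0,0]],"claw":[0.25,0.25,0.25]}'
```

```text
clock: 20.4
position: [0.5503, 0.2208, 0.0575]
ee_rot: [0.152, -3.134, 0.002]
force: [-5.0, -0.4, -4.9]
width: 0.324
gripper_force: 15.0
clock: 20.7
position: [0.5503, 0.2207, 0.0572]
ee_rot: [0.152, -3.132, 0.003]
force: [-10.1, -0.2, -2.8]
width: 0.323
gripper_force: 15.0
clock: 21.0
position: [0.5503, 0.2207, 0.0571]
ee_rot: [0.152, -3.13, 0.003]
force: [-11.9, -1.5, 1.0]
width: 0.321
gripper_force: 15.0
```

Firm contact: the TCP stopped advancing at x = 0.5503 and the push rose to 12 N. I'll ease off, seat the roller and release it.

```bash
python3 -m pendant '{"slide":[[0.006,0,0.001],[0,0,0.001],[0,0,0]],"dr":[[0,0,0],[0,0,0],[0,0,0]],"claw":[0.25,0.25,0.25]}'
python3 -m pendant '{"slide":[[0,0,0],[0,0,0],[0,0,0],[0,0,0],[0,0,0],[0,0,0],[0,0,0],[0,0,0]],"dr":[[0,0,0],[0,0,0],[0,0,0],[0,0,0],[0,0,0],[0,0,0],[0,0,0],[0,0,0]],"claw":[0.32,0.33,0.34,0.36,0.38,0.42,0.46,0.5]}' 5
python3 endp.py
```

```text
clock: 21.3
position: [0.5503, 0.2207, 0.0572]
ee_rot: [0.152, -3.133, 0.002]
force: [-9.0, -0.8, -0.1]
width: 0.322
gripper_force: 15.0
clock: 22.1
position: [0.5519, 0.221, 0.0572]
ee_rot: [0.151, -3.136, 0.001]
force: [0.4, 0.8, 0.4]
width: 0.488
gripper_force: 0.0
tcp gauge y 0.0073
[(-120, 172), (-119, 171), (-118, 170), (-117, 170), (-116, 171), (-115, 170), (-114, 170), (-113, 171), (-112, 171), (-111, 170), (-110, 169), (-109, 168), (-108, 168), (-107, 169), (-106, 169), (-105, 169), (-104, 169), (-103, 169), (-102, 169), (-101, 168), (-100, 167), (-99, 166), (-98, 165), (-97, 163), (-96, 163), (-95, 161), (-94, 161), (-93, 163), (-92, 164), (-91, 161), (-90, 153), (-89, 121), (-88, 91), (-87, 84), (-86, 81), (-85, 82), (-84, 82), (-83, 86), (-82, 97), (-81, 113), (-80, 130), (-79, 138), (-78, 144), (-77, 145), (-76, 144), (-75, 143), (-74, 143), (-73, 143), (-72, 142), (-71, 140), (-70, 140), (-69, 139), (-68, 140), (-67, 142), (-66, 145), (-65, 144), (-64, 142), (-63, 140), (-62, 140), (-61, 139), (-60, 141), (-59, 142), (-58, 142), (-57, 141), (-56, 140), (-55, 139), (-54, 140), (-53, 139), (-52, 139), (-51, 140), (-50, 140), (-49, 139), (-48, 139), (-47, 141), (-46, 141), (-45, 140), (-44, 139), (-43, 139), (-42, 138), (-41, 139)]
```

```bash
python3 -m pendant '{"slide":[[0,0,0],[0,0,-0.02],[0,0,-0.05],[0,0,-0.1],[0,0,-0.1],[0,0,-0.1],[0,0,-0.1],[0,0,-0.1],[0,0,-0.05],[0,0,0]],"dr":[[0,0,0],[0,0,0],[0,0,0],[0,0,0],[0,0,0],[0,0,0],[0,0,0],[0,0,0],[0,0,0],[0,0,0]],"claw":[0.6,0.6,0.6,0.6,0.6,0.6,0.6,0.6,0.6,0.6]}'
python3 -m pendant '{"slide":[[0,0.08,0],[0,0.1,0],[0,0.1,0],[0,0.1,0],[0,0.1,0],[0,0.1,0],[0,0.08,0],[0,0,0],[0,0,0]],"dr":[[0,0,0],[0,0,0],[0,0,0],[0,0,0],[0,0,0],[0,0,0],[0,0,0],[0,0,0],[0,0,0]],"claw":[0.6,0.6,0.6,0.6,0.6,0.6,0.6,0.6,0.6]}'
python3 endp.py | cut -c1-900
python3 - <<'E'
from h import *
import cv2
t=arm.get_image("top")[:,:,::-1]; s=arm.get_image("scene")[:,:,::-1]
a=cv2.resize(t[150:280,245:350],(388,480),interpolation=cv2.INTER_CUBIC);b=cv2.resize(s[170:300,262:398],(502,480),interpolation=cv2.INTER_CUBIC)
cv2.imwrite("pics/c8.png",np.hstack([a,b])[:,:800])
E
```

```text
clock: 23.15
position: [0.5534, 0.2216, 0.2462]
ee_rot: [-0.151, 3.136, 0.002]
force: [-0.1, -0.7, -0.1]
width: 0.601
gripper_force: 0.0
clock: 24.05
position: [0.5326, 0.4181, 0.2417]
ee_rot: [0.153, -3.134, 0.004]
force: [-0.2, -1.1, -0.1]
width: 0.6
gripper_force: 0.0
tcp gauge y 0.0071
[(-120, 166), (-119, 165), (-118, 164), (-117, 164), (-116, 164), (-115, 164), (-114, 164), (-113, 165), (-112, 166), (-111, 165), (-110, 164), (-109, 163), (-108, 163), (-107, 164), (-106, 164), (-105, 163), (-104, 163), (-103, 162), (-102, 162), (-101, 162), (-100, 162), (-99, 161), (-98, 159), (-97, 158), (-96, 157), (-95, 156), (-94, 156), (-93, 157), (-92, 157), (-91, 155), (-90, 148), (-89, 117), (-88, 88), (-87, 81), (-86, 78), (-85, 80), (-84, 81), (-83, 85), (-82, 94), (-81, 108), (-80, 126), (-79, 133), (-78, 138), (-77, 139), (-76, 139), (-75, 139), (-74, 138), (-73, 138), (-72, 137), (-71, 136), (-70, 136), (-69, 135), (-68, 136), (-67, 138), (-66, 141), (-65, 140), (-64, 138), (-63, 136), (-62, 135), (-61, 134), (-60, 135), (-59, 136), (-58, 137), (-57, 137), (-56, 134), (-55, 127), (-54, 99), (-53, 71), (-52, 63), (-51, 62), (-50, 63), (-49, 63), (-48, 63), (-47, 63), (-46,
```

View pics/c8.png

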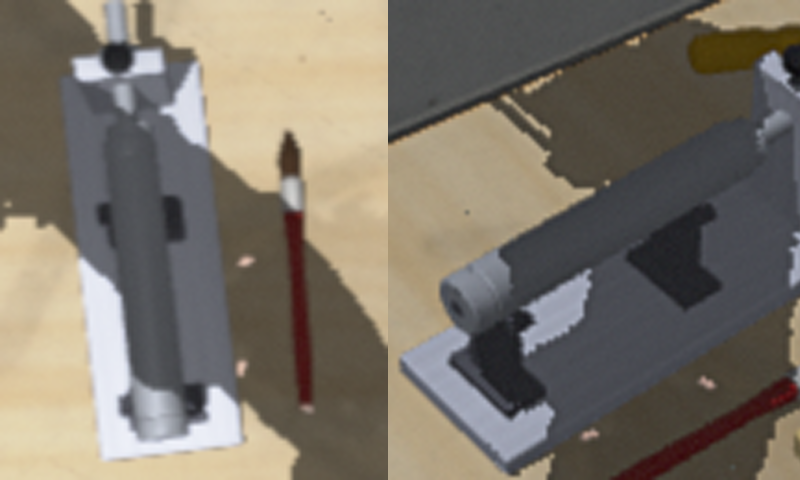

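In both views the roller lies in the two rests with its far end against the stop head: top crop (130,130), scene crop (755,140). No brass pin is showing and the brush hasn't moved.

```bash
python3 -c "
from cell import arm
print(arm.sign_off())"
```

```text
the job is handed in; nothing more can be done
None
```

The roller is lying in both V rests, fully home against the stop with no brass pin showing. The arm is clear, the clamp, brush and marker were never touched, and the job was handed in at about 24 s; no verdict came back.

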